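# Set a pharmacy metering pump's dose dial, taking up its backlash

### The arm

A 6-joint arm with a two-finger parallel gripper is mounted at the origin on the work surface. World frame = base frame: x ahead of the robot, y to its left, z up, the work surface at z = 0. Lengths are in mm, angles in degrees, forces in N, time in s.
With the tool pointing down it reaches from about 300 to 850 mm from the base axis. Payload 4.2 kg.
Tool frame: the origin (TCP) lies midway between the tips of the shut fingers; the grasp point (between the pads) lies 19 mm behind it (env.grip_depth is the distance from the TCP to the grasp point, in mm); z points along the fingers, y is the line along which they close (so a half turn about z gives the same grasp; the last joint's range is limited). The gripper opens to 91 mm and grips with 3 to 60 N. Pads are 32 mm wide; open, the fingers measure 118 mm over their backs; the gripper's body (76 mm by 178 mm) begins 60 mm behind the grasp point.
Start: joints at [-68.182, 18.312, 89.639, -0, 72.044, -1.146], TCP at [224.344, -529.446, 213.976] pointing down, gripper open.
Joint ranges: [-177.97, 177.97], [-48.28, 115.42], [12.27, 149.76], [-77.06, 257.06], [2.81, 150.46], [-146.56, 146.56]. Speed limits (degrees/s): [147.25, 147.25, 180, 180, 180, 180].

### API

Orientations are given as [roll, pitch, yaw] about the fixed x, y, z axes, in that order (R = Rz(yaw) Ry(pitch) Rx(roll)).
In Python, from workcell import env, eyes gives the robot as it stands.
- The arm moves only by the tool send_rows, never from a script. Its argument "motion" is a list of rows, each a list of 7 numbers: the shift along the world's x, y, z normalised to -1 to 1, where 1 is 0.5 m, then the turn, a rotation vector about the world's x, y, z normalised to -1 to 1, where 1 is 60 degrees, then the opening, from -1 (shut) to 1 (fully open). A call has 1 to 20 rows; each row is the pose to reach, as a shift and turn from the pose commanded when the call began; what a row does not reach only later rows make up. A row lasts 1/8 s, in which the tool goes at most 62.5 mm and 10.7 degrees, less where a joint would pass 70% of its speed; a pose out of reach is approached as far as the arm can. A call with a number of a shift or a turn outside -1 to 1 is refused whole. A call with a gripper value outside its range is refused whole. The fingers move at their own pace and stop on an object; "squeeze" is the grip in N (left out, the last holds). Time passes only in rows, so rows that repeat a pose let the fingers close. It gives the time, the measured TCP pose, the force, the opening and the grip force at its end, in the units of the state.
- env.state(): the state, without advancing time (a new reading comes with each control period).
- eyes.grab_frame(name): name is "scene" or "top" or "wrist"; returns a dict with "pixels" (420x560x3 uint8, red, green, blue), "depth" (420x560 float32, mm along the optical axis (not along the pixel's ray), 0 where there is no reading), "fx", "fy", "cx", "cy" (pixels), "R" (3x3) and "t" (3): a world point X has camera coordinates R X + t; the wrist camera has in their place "T_tool_cam" (4x4, takes a point from camera to tool coordinates, whose origin is the TCP and whose axes are the flange's). Camera axes: x right, y down, z forward; pixel columns grow to the right and rows downward; lengths in mm; the calibration is good to about 2 mm. A picture is of the moment at which its call begins: read the wrist's pose just before it.
- env.job_done(): hands the job in; it is judged then, once.
The state is a dict: "time_s": time; "qpos": joint angles; "qvel": joint speeds; "effort": joint torques, N m; "ee_pos": TCP position; "ee_rot": TCP orientation; "force": force on the tool from outside, world axes, zero at the start; "torque": the same for the moment, N m; "gripper_width": finger opening in mm; "gripper_force": force on a finger pad.
Only numpy, scipy, OpenCV 4.12 (cv2) and the standard library are available. Lean on these libraries where they do the work, as an engineer would, in place of code of your own. Each camera call takes 0.05 s, during which the arm holds its last target. There are 200 camera calls.

### The job

On the metering pump with the blue handwheel, set the red pointer to the green tab so that the wheel's play is taken up: turn the wheel clockwise (seen from above) by its black knob until the pointer is about 25 mm past the tab, then come back anticlockwise until the pointer stands at the tab, and let go without turning the wheel forward again. Leave the wheel of the orange pump alone.

Things in the scene. Friction and masses are not known exactly. Their poses are not given: they have to be found in the camera images.
- blue_unit: White metering pump, 180 x 180 x 68 mm high, fixed to the counter, with a blue stripe round its foot and a blue spoked handwheel on top (an identical pump has orange ones). Origin: centre of its underside, on the upright axis of wheel and pointer; z up. Wheel rim: 110 mm across, its top 104 mm above the counter. Under the wheel lies a round white scale, 176 mm across.
- blue_knob (a point): Black upright crank knob on the blue wheel, spins freely on its pin, 20 mm across, 48 mm high. Point: its centre, half-way up, 129 mm above the counter, 47 mm from the wheel's axis. It sits opposite the pointer: exactly so in mid-play, 0.25 rad (12 mm) to either side at the ends of the play. Turning takes about 4 N here, under 1 N within the play; no other obstacle within 50 mm above the wheel.
- blue_pointer (a point): Tip of the blue pump's red pointer, a 12 mm wide bar sticking out beyond the wheel, 72 mm from the axis, 79 mm above the counter; x outward, z up, y anticlockwise. The wheel drives it with 0.5 rad (29 degrees) of play: after a change of direction the wheel turns freely up to that much before it follows. It stays put. Starts 0.5 to 1.6 rad anticlockwise of the tab, can go 0.9 rad past it.
- blue_tab (a point): Green tab (16 mm long, 11 mm wide, 9 mm high) clipped fast to the edge of the blue pump's scale: the setting to reach. Point: on its middle line, 2 mm inward of its inner end, 72 mm from the wheel's axis, 79 mm above the counter, where the pointer's tip must come. x points outward from the axis, z up, y anticlockwise along the scale.
- orange_knob (a point): Centre of the same black knob on the other pump, the one with the orange handwheel; not to be turned.

How it is judged:
By the outcome, as a careful person would: the job done as asked, in the order asked, and still so for the second after the job is handed in, with the robot touching nothing.
It also fails if it takes over 40 s, if anything falls off the work surface, if the arm or the gripper's body presses on something with over 40 N, if the wrist force passes 120 N, or if a joint passes its speed limit or range.

## Working session

There is one attempt and no reset: what is moved stays moved. The work goes in short steps, Python scripts to look and compute and a tool call to move; the robot and the scene stay as the last step left them, time stands still between calls to the robot, and variables do not carry over. Pictures are saved under pics/ and viewed, at most 10 in all, crops included, and the job is handed in when it is done.

Besides the shell and the picture viewer there is one more tool, called after "Call:" as a command line: name --pt "numbers of a row" for each row, then --argument value for the rest. send_rows: Moves the arm, as the interface text tells. Its arguments: {"type":"object","properties":{"motion":{"type":"array"},"squeeze":{"type":"number"}},"required":["motion"]}

```bash
mkdir -p pics
cat > h.py <<'E'
import numpy as np,cv2
from workcell import env,eyes
def save(n,name,crop=None,s=1):
    f=eyes.grab_frame(n); np.savez('pics/'+name+'.npz',**{k:v for k,v in f.items()})
    show(f,name,crop,s); return f
def show(f,name,crop=None,s=1):
    im=np.asarray(f['pixels'])[:,:,::-1]
    if crop: u0,v0,u1,v1=crop; im=im[v0:v1,u0:u1]
    cv2.imwrite('pics/'+name+'.png',cv2.resize(im,None,fx=s,fy=s,interpolation=cv2.INTER_CUBIC))
def onz(f,u,v,z):  # pixel -> world point at height z
    R=f['R'];t=f['t'];d=R.T@np.array([(u-f['cx'])/f['fx'],(v-f['cy'])/f['fy'],1]);c=-R.T@t
    return c+d*(z-c[2])/d[2]
E
python3 - <<'E'
from h import *
save('top','top1');print(env.state()['ee_rot'])
f=np.load('pics/top1.npz');print(f['R'],f['t'])
E
```

```text
[-1.79899915e+02  2.11031712e-04  2.29628703e+01]
[[ 0.01721783 -0.99962041  0.0215078 ]
 [-0.98069649 -0.02107452 -0.19439719]
 [ 0.19477666 -0.01774553 -0.98068708]] [-16.44761015 578.59279647 973.78029042]
```

View pics/top1.png

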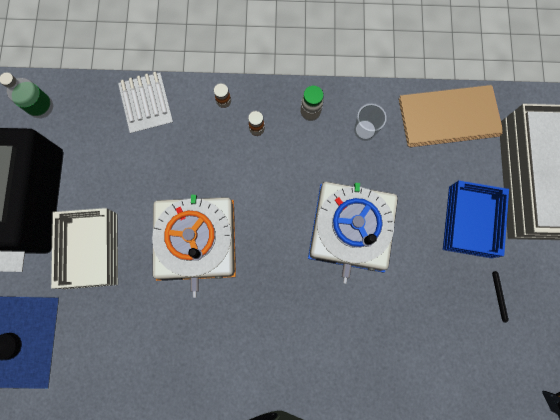

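The blue pump is at about (355,225). Its knob is near (370,239), the red pointer near (338,202) and the green tab near (357,187). The orange pump is at (193,237).

Run:
```python
from h import *
f=np.load('pics/top1.npz'); show(f,'crop1',(305,175,405,275),6)
```

```text
(no output)
```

View pics/crop1.png

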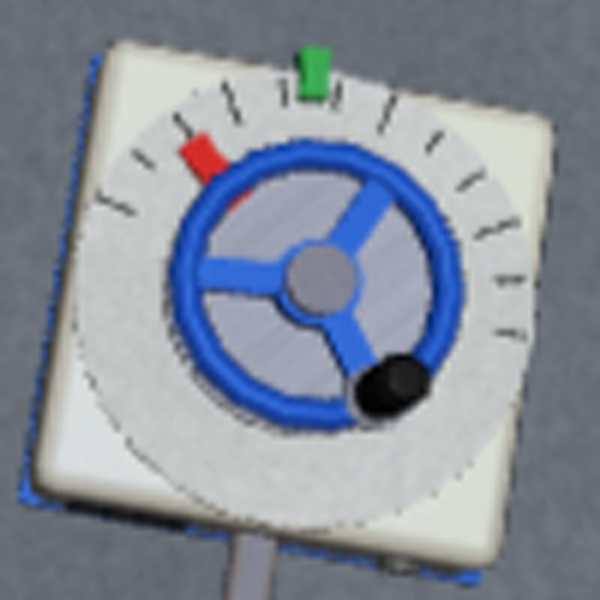

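Run:
```python
from h import *
f=np.load('pics/top1.npz')
P=lambda x,y,z:onz(f,305+(x+.5)/6-.5,175+(y+.5)/6-.5,z)
c=P(317.5,286,99);print('c',c)
for n,x,y,z in [('knobtop',408,377,153),('ptr',194,143,79),('tab',312,99,79),('tabouter',315,47,82),('L',170,286,98),('R',465,286,98),('hub',322,280,104)]:
    p=P(x,y,z);d=(p-c)[:2];print(n,p.round(1),np.hypot(*d).round(1),np.degrees(np.arctan2(d[1],d[0])).round(1))
```

```text
c [ 544.62666333 -162.19361186   99.        ]
knobtop [ 504.1 -183.4  153. ] 45.7 -152.4
ptr [ 602.1 -119.5   79. ] 71.6 36.6
tab [ 620.3 -164.7   79. ] 75.7 -1.9
tabouter [ 640.  -165.6   82. ] 95.4 -2.0
L [ 543.7 -107.9   98. ] 54.3 91.0
R [ 545.9 -217.    98. ] 54.8 -88.6
hub [ 546. -163.  104.] 1.6 -29.1
```

Call:
send_rows --pt "0.559 0.691 0 0 0 -0.383 0.1" --pt "0.559 0.691 0 0 0 -0.383 0.1" --pt "0.559 0.691 0 0 0 -0.383 0.1" --pt "0.559 0.691 0 0 0 -0.383 0.1" --pt "0.559 0.691 0 0 0 -0.383 0.1" --pt "0.559 0.691 0 0 0 -0.383 0.1" --pt "0.559 0.691 0 0 0 -0.383 0.1" --pt "0.559 0.691 0 0 0 -0.383 0.1" --pt "0.559 0.691 0 0 0 -0.383 0.1" --pt "0.559 0.691 0 0 0 -0.383 0.1" --pt "0.559 0.691 0 0 0 -0.383 0.1"

```text
time_s: 1.42
ee_pos: [502.9, -185.2, 214.0]
ee_rot: [180.0, 0.0, -0.1]
force: [0.2, -0.3, 0.5]
gripper_width: 50.6
gripper_force: 0.0
```

Run:
```python
from h import *
s=env.state();print(s['ee_pos'],s['ee_rot']); f=save('wrist','w1'); print(f['T_tool_cam'],f['fx'],f['cx'],f['cy'])
```

```text
[ 502.94980768 -185.21277007  214.00666196] [ 1.79983225e+02  1.88713574e-02 -1.44042739e-01]
[[-1.13287948e-04 -9.54537414e-01 -2.98091114e-01  8.51331149e+01]
 [ 9.99999993e-01 -1.00520651e-04 -5.81608264e-05  1.19126269e-01]
 [ 2.55523720e-05 -2.98091119e-01  9.54537419e-01 -1.70819810e+02]
 [ 0.00000000e+00  0.00000000e+00  0.00000000e+00  1.00000000e+00]] 340.852521915474 284.46359959381886 211.83143231621983
```

View pics/w1.png

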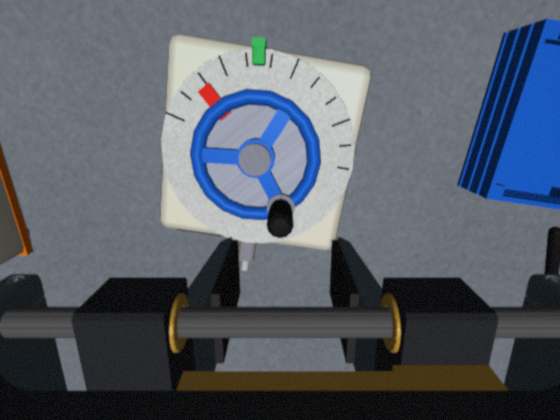

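The wrist view shows the wheel at (255,153), the knob top at (280,221), the pointer tip at (204,89) and the tab's inner end at (259,64).

```bash
cat >> h.py <<'E'
from scipy.spatial.transform import Rotation as Ro
def wristf(f,pos,rot):
    f=dict(f);T=np.eye(4);T[:3,:3]=Ro.from_euler('xyz',rot,degrees=True).as_matrix();T[:3,3]=pos
    M=np.linalg.inv(T@f['T_tool_cam']);f['R']=M[:3,:3];f['t']=M[:3,3];return f
E
python3 - <<'E'
from h import *
f=wristf(np.load('pics/w1.npz'),[502.95,-185.21,214.0],[179.983,.019,-.144])
c=onz(f,255.5,153.5,99);print('c',c)
for n,x,y,z in [('knobtop',280,222,153),('ptr',204,88.5,79),('tab',258.5,64,79),('tabo',259,39,82)]:
    p=onz(f,x,y,z);d=(p-c)[:2];print(n,p.round(1),np.hypot(*d).round(1),np.degrees(np.arctan2(d[1],d[0])).round(1))
E
```

```text
c [ 549.8128451  -161.31798884   99.        ]
knobtop [ 508.  -182.1  153. ] 46.7 -153.5
ptr [ 601.8 -117.7   79. ] 67.9 40.0
tab [ 620.8 -164.2   79. ] 71.0 -2.3
tabo [ 639.  -165.3   82. ] 89.3 -2.5
```

Call:
send_rows --pt "0.002 0.001 -0.1 0 0 0 0.1" --pt "0.002 0.001 -0.2 0 0 0 0.1" --pt "0.002 0.001 -0.202 0 0 0 0.1" --pt "0.002 0.001 -0.202 0 0 0 0.1" --squeeze 15

```text
time_s: 1.98
ee_pos: [505.8, -184.3, 114.6]
ee_rot: [179.9, -0.1, -0.1]
force: [0.9, 0.6, 0.4]
gripper_width: 49.9
gripper_force: 0.0
```

Call:
send_rows --pt "0 0 0 0 0 0 -1" --pt "0 0 0 0 0 0 -1" --pt "0 0 0 0 0 0 -1" --pt "0 0 0 0 0 0 -1" --pt "0 0 0 0 0 0 -1" --pt "0 0 0 0 0 0 -1"

```text
time_s: 2.72
ee_pos: [505.3, -183.5, 113.5]
ee_rot: [180.0, -0.1, -0.0]
force: [-0.5, 0.6, 6.2]
gripper_width: 19.7
gripper_force: 15.0
```

Call:
send_rows --pt "-0.0044 0.0096 0 0 0 0 -1" --pt "-0.0074 0.0188 0 0 0 0 -1" --pt "-0.0094 0.0284 0 0 0 0 -1" --pt "-0.0104 0.0382 0 0 0 0 -1" --pt "-0.0104 0.0482 0 0 0 0 -1" --pt "-0.0104 0.0482 0 0 0 0 -1"

```text
time_s: 3.48
ee_pos: [499.5, -159.5, 113.5]
ee_rot: [179.9, -0.0, 0.0]
force: [-1.5, -1.7, 6.4]
gripper_width: 19.2
gripper_force: 15.0
```

Run:
```python
from h import *
s=env.state();print(s['ee_pos'],s['ee_rot'],s['force']); f=save('wrist','w2',(180,0,420,180),3)
```

```text
[ 499.53925319 -159.45404376  113.52588966] [ 1.79943635e+02 -7.51746466e-03  1.83913270e-02] [-1.49143447 -1.70872649  6.39212136]
```

View pics/w2.png

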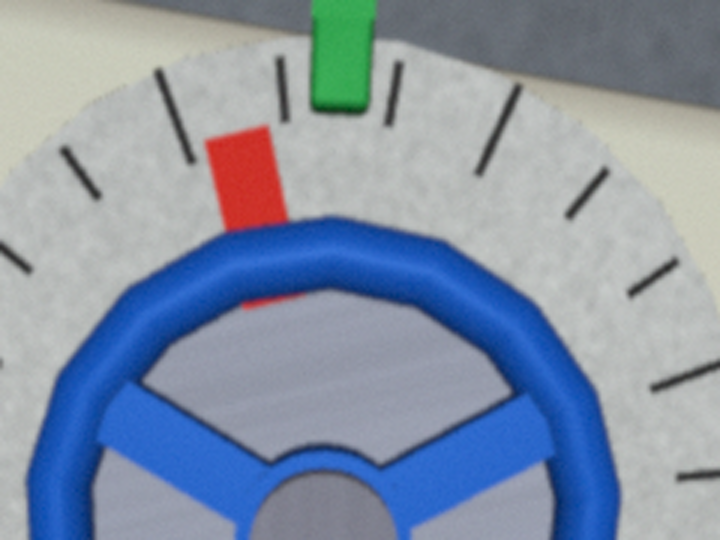

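The pointer has moved to within about 17° of the tab. Its outer-end middle is at crop (237,133) and the tab's inner end at crop (340,108).

```bash
cat >> h.py <<'E'
C=np.array([546,-162.])
def meas(name,pos,rot,ptr,tab,u0,v0,s,extra=[]):
    f=wristf(np.load(f'pics/{name}.npz'),pos,rot)
    for n,(x,y),z in [('ptr',ptr,79),('tab',tab,80)]+extra:
        p=onz(f,u0+(x+.5)/s-.5,v0+(y+.5)/s-.5,z);d=p[:2]-C;print(n,p.round(1),np.hypot(*d).round(1),np.degrees(np.arctan2(d[1],d[0])).round(2))
E
python3 - <<'E'
from h import *
meas('w2',[499.54,-159.45,113.53],[179.944,-.008,.018],(237,133),(340,108),180,0,3,[('rimL',(28,490),98),('rimR',(620,490),98),('rimtop',(332,218),98)])
E
```

```text
ptr [ 616.7 -145.5   79. ] 72.6 13.17
tab [ 620.7 -164.2   80. ] 74.7 -1.67
rimL [ 554.5 -107.2   98. ] 55.4 81.15
rimR [ 554.5 -215.4   98. ] 54.1 -80.93
rimtop [ 600.7 -162.5   98. ] 54.7 -0.56
```

Call:
send_rows --pt "0.001 0.0098 0 0 0 0 -1" --pt "0.003 0.0194 0 0 0 0 -1" --pt "0.006 0.0286 0 0 0 0 -1" --pt "0.01 0.0376 0 0 0 0 -1" --pt "0.015 0.0462 0 0 0 0 -1" --pt "0.0198 0.0528 0 0 0 0 -1" --pt "0.0198 0.0528 0 0 0 0 -1" --pt "0.0198 0.0528 0 0 0 0 -1"

```text
time_s: 4.53
ee_pos: [508.9, -132.7, 113.5]
ee_rot: [-180.0, 0.1, -0.0]
force: [-3.1, -0.9, 8.8]
gripper_width: 19.8
gripper_force: 15.0
```

Run:
```python
from h import *
s=env.state();print(s['ee_pos'],s['ee_rot'],s['force']); f=save('wrist','w3',(130,0,370,180),3)
```

```text
[ 508.94593064 -132.67457396  113.47872317] [-1.79995892e+02  5.86781225e-02 -4.94910048e-03] [-3.13413412 -0.91297069  8.81358043]
```

View pics/w3.png

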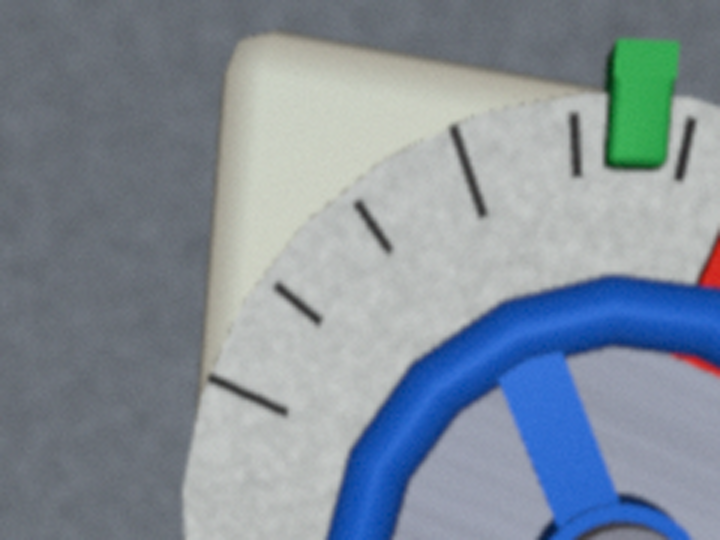

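Wrong crop side: the tab is at crop (637,163) and the pointer is cut off on the right. I'll recrop the same frame.

Run:
```python
from h import *
show(np.load('pics/w3.npz'),'w3b',(280,0,480,150),4)
```

```text
(no output)
```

View pics/w3b.png

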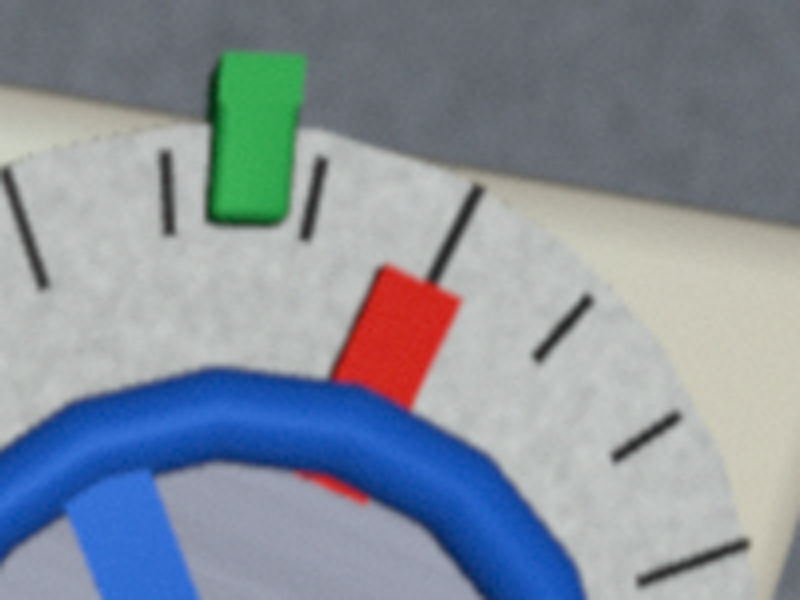

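The pointer's outer-end middle is at (422,281), past the tab's inner end at (250,217).

Run:
```python
from h import *
meas('w3',[508.95,-132.67,113.48],[-179.996,.059,-.005],(422,281),(250,217),280,0,4)
```

```text
ptr [ 613. -189.   79.] 72.2 -21.94
tab [ 621.  -164.4   80. ] 75.0 -1.84
```

Call:
send_rows --pt "-0.006 -0.0084 0 0 0 0 -1" --pt "-0.0106 -0.017 0 0 0 0 -1" --pt "-0.0146 -0.026 0 0 0 0 -1" --pt "-0.0174 -0.0354 0 0 0 0 -1" --pt "-0.0192 -0.0452 0 0 0 0 -1" --pt "-0.0202 -0.055 0 0 0 0 -1" --pt "-0.02 -0.0632 0 0 0 0 -1" --pt "-0.02 -0.0632 0 0 0 0 -1" --pt "-0.02 -0.0632 0 0 0 0 -1"

```text
time_s: 5.7
ee_pos: [499.6, -163.4, 113.5]
ee_rot: [-179.9, -0.0, -0.0]
force: [-0.7, 1.6, 7.9]
gripper_width: 19.8
gripper_force: 15.0
```

Run:
```python
from h import *
s=env.state();print(s['ee_pos'],s['ee_rot'],s['force']); f=save('wrist','w4',(190,0,390,150),4)
```

```text
[ 499.58043562 -163.4353921   113.52881962] [-1.79897207e+02 -1.88594375e-02 -4.95544788e-02] [-0.65787557  1.60589502  7.93349321]
```

View pics/w4.png

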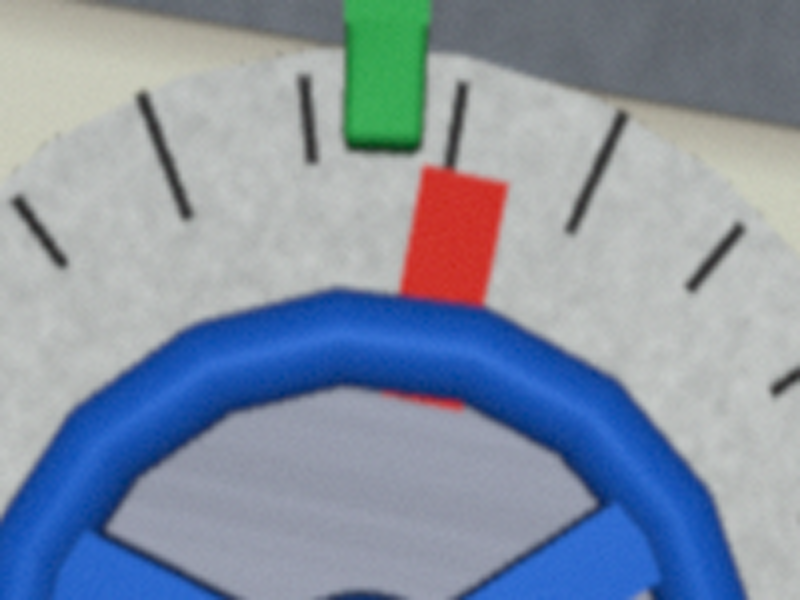

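The pointer's end middle is at (465,176), with the tab's inner end at (383,145). A little further anticlockwise remains.

Run:
```python
from h import *
meas('w4',[499.58,-163.44,113.53],[-179.897,-.019,-.05],(465,176),(384,144),190,0,4)
```

```text
ptr [ 617.  -175.3   79. ] 72.2 -10.62
tab [ 620.7 -164.2   80. ] 74.8 -1.71
```

Call:
send_rows --pt "0 -0.005 0 0 0 0 -1" --pt "0.0008 -0.01 0 0 0 0 -1" --pt "0.0016 -0.014 0 0 0 0 -1" --pt "0.0016 -0.014 0 0 0 0 -1" --pt "0.0016 -0.014 0 0 0 0 -1"

```text
time_s: 6.38
ee_pos: [500.4, -170.2, 113.5]
ee_rot: [-179.9, -0.0, -0.1]
force: [0.6, 2.0, 8.3]
gripper_width: 19.5
gripper_force: 15.0
```

Run:
```python
from h import *
s=env.state();print(s['ee_pos'],s['ee_rot'],s['force']); f=save('wrist','w5',(190,0,390,150),4)
```

```text
[ 500.39015108 -170.18887368  113.51245279] [-1.79871099e+02 -1.94465668e-02 -5.76697044e-02] [0.56155879 1.95566929 8.25719623]
```

View pics/w5.png

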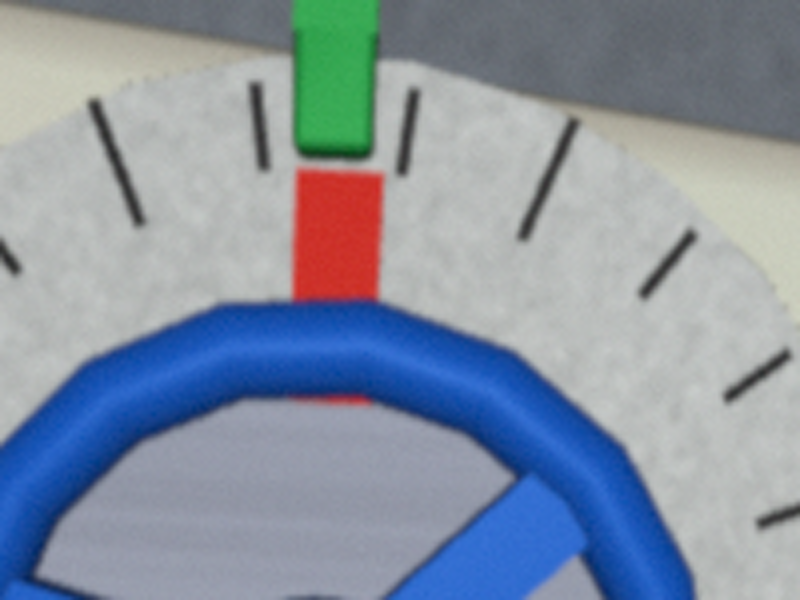

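The pointer's end middle is at (340,173) and the tab's inner end at (335,151), so they are nearly aligned.

Run:
```python
from h import *
meas('w5',[500.39,-170.19,113.51],[-179.871,-.019,-.058],(340.5,173),(334.5,150),190,0,4)
```

```text
ptr [ 618.2 -165.    79. ] 72.2 -2.41
tab [ 620.8 -164.3   80. ] 74.9 -1.75
```

Call:
send_rows --pt "0.0002 -0.0012 0 0 0 0 -1" --pt "0.0002 -0.0012 0 0 0 0 -1" --pt "0.0002 -0.0012 0 0 0 0 -1" --pt "0.0002 -0.0012 0 0 0 0 0.1" --pt "0.0002 -0.0012 0 0 0 0 0.1" --pt "0.0002 -0.0012 0 0 0 0 0.1" --pt "0.0002 -0.0012 0 0 0 0 0.1" --pt "0.0002 -0.0012 0.04 0 0 0 0.1" --pt "0.0002 -0.0012 0.12 0 0 0 0.1" --pt "0.0002 -0.0012 0.2 0 0 0 0.1" --pt "0.0002 -0.0012 0.2 0 0 0 0.1" --pt "0.0002 -0.0012 0.2 0 0 0 0.1" --pt "0.0002 -0.0012 0.2 0 0 0 0.1"

```text
time_s: 8.05
ee_pos: [499.6, -171.8, 211.5]
ee_rot: [-179.9, 0.2, -0.0]
force: [0.0, 0.3, -0.7]
gripper_width: 50.1
gripper_force: 0.0
```

Run:
```python
from h import *
s=env.state();print(s['ee_pos'],s['ee_rot'],s['force']); f=save('wrist','w6',(170,10,370,160),4)
```

```text
[ 499.61539843 -171.84845099  211.51558341] [-1.79944799e+02  1.60562025e-01 -1.82884981e-02] [ 0.0050116   0.31858554 -0.68094821]
```

View pics/w6.png

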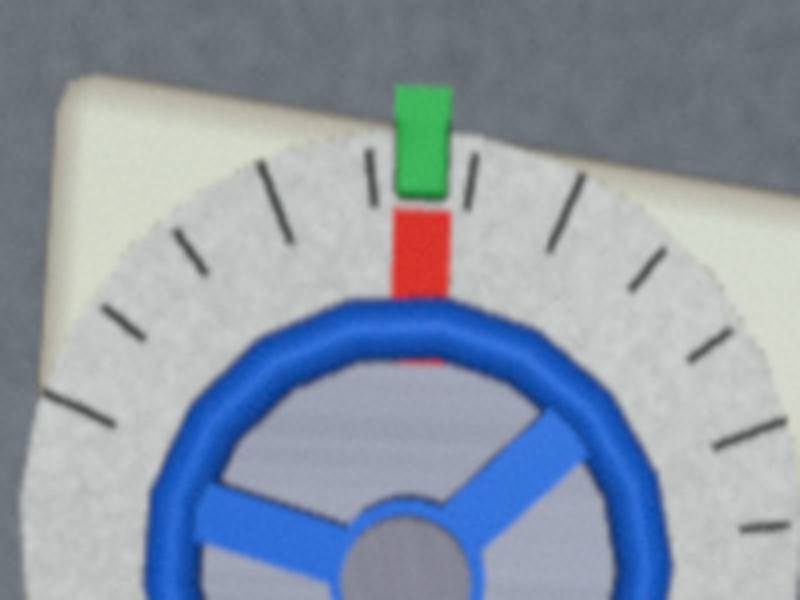

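The wheel is released and the gripper is clear. The pointer's end middle at (422,210) lines up with the tab's inner end at (422,196) to within about 1 mm.

```bash
python3 -c "
from workcell import env
print(env.job_done())"
```

```text
the job is handed in; nothing more can be done
None
```

I turned the blue wheel clockwise until the pointer was about 25 mm past the tab, brought it back anticlockwise to within about 1 mm of the tab, and let go; I left the orange wheel alone and handed in the job after about 8 s of robot time.

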